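Register the die bar against the jig rail

TASK

Register the loose aluminium die bar in the drilling jig: slide it over the mat, pushing it now at one end and now at the other, until its long side lies flush along the steel rail with both stiff brass pins driven fully in by the bar, and its left end touches the end stop. Press by feel and gently (the rail must never take more than 30 N), keep the bar flat on the mat, touch neither rail nor pins yourself, leave the other things where they are, and let go of the bar.

Things in the scene. Friction and masses are not known exactly. Their poses are not given: they have to be found in the camera images.
- jig: Fixed steel jig: a straight rail 36 mm high. Origin on the mat in the rail's front face (the side toward the robot), midway between the pins. +x points into the rail (away from the robot, the way to push the bar), +y runs along the rail to the left. Front face: plane x = 0, from y = -95 to +135 mm; rail and foot reach back to x = +54 mm.
- stop_face (a point): Centre of the flat inner side (facing right, -y) of the jig's end stop, at jig x = -17, y = +120 mm, 18 mm up. The stop is a steel block at the rail's left end, 18 mm thick, 36 mm high, that juts 34 mm out in front of the rail face.
- pin_left (a joint): How far the left brass pin is pushed in (m). Round, 9 mm thick, along jig x, 12 mm above the mat at jig y = +60 mm. At 0 it stands 7 mm out of the rail's front face; at 0.007 its tip is flush. No spring: a stiff friction fit that takes about 4 N (a little more when moved fast) and stays where it is left.
- pin_right (a joint): The same for the right pin, at jig y = -60 mm.
- bar_center (a point): Centre of the loose aluminium bar, half-way up (12 mm): rectangular, 30 wide (its x), 240 long (its y), 24 mm high, about 0.3 kg, small round holes along its top. It starts in front of the rail, clear of it, within about 15 degrees of parallel, 12 to 35 mm right of its final place. Friction on the mat about 2 to 5 N. Home: centre at jig x = -15 mm, y = 0.
- bar_front_left (a point): The left end of the bar's far long face (the face toward the rail), half-way up: from the bar's centre +15 mm along its x, +120 mm along its y.
- bar_front_right (a point): The right end of the same face: from the bar's centre +15 mm along its x, -120 mm along its y.
- bar: The same bar; origin at the centre of its underside, axes as above.
- dappen_dish: Bystander, to be left alone: small glass dappen dish, 34x36x26 mm; origin at the centre of its underside.
- bur_block: Bystander, to be left alone: aluminium block of burs, 34x75x52 mm; origin at the centre of its underside.
- jar_white: Bystander, to be left alone: white screw jar, 52x52x55 mm; origin at the centre of its underside.
- wax_spatula: Bystander, to be left alone: thin wax spatula lying flat, 182x11x11 mm; origin at the centre of its underside.
- model_upper: Bystander, to be left alone: dental arch model on a plaster base, 58x68x28 mm; origin at the centre of its underside.
- crown_die_2: Bystander, to be left alone: grey crown die, a small stub standing upright, 18x18x31 mm; origin at the centre of its underside.

How it is judged:
At the end, for the whole second after the job is handed in: Both ends of the bar's far face are within 1.6 mm of the rail's front face, its left end is within 2 mm of the end stop, both pins are pushed in at least 5.2 of their 7 mm, and the bar lies flat on the mat, released and at rest (x of bar_front_left in the frame of jig between -0.0016 and 0.003 m and x of bar_front_right in the frame of jig between -0.0016 and 0.003 m and y of bar_front_left in the frame of jig between 0.118 and 0.123 m and value of joint each of pin_left, pin_right above 0.0052 m and height (world z) of bar_center below 0.015 m and angle between bar_center's own z axis and vertical below 0.04 rad and linear speed of bar below 0.005 m/s); the robot touches nothing.
It fails at once if The bar presses on the jig (rail, pins and stop together) with more than 30 N (contact force between bar and jig above 30 N).
It fails at once if The robot pushes on the rail, pins or stop (more than 4 N) (contact force between the arm and jig above 4 N).
It fails at once if The robot's fingers push on the rail, pins or stop (more than 4 N) (contact force between the fingers and jig above 4 N).
It fails at once if The bar is lifted off the mat by more than 10 mm (height (world z) of bar_center above 0.022 m).
It fails at once if A bystander is moved by more than 15 mm (distance of any of dappen_dish, bur_block, jar_white, wax_spatula, model_upper, crown_die_2 from where it was at the start of the episode above 0.015 m).
It also fails if it takes over 72 s, if anything falls off the work surface, if the arm or the gripper's body presses on something with over 40 N, if the wrist force passes 120 N, or if a joint passes its speed limit or range.

ROBOT

A 6-joint arm with a two-finger parallel gripper is mounted at the origin on a cart in front of the work surface, level with it; the furniture and walls round the work are solid. World frame = base frame: x ahead of the robot, y to its left, z up, the work surface at z = 0. Lengths are in m, angles in rad, forces in N, time in s.
With the tool pointing down it reaches from about 0.275 to 0.85 m from the base axis. Payload 19 kg.
Tool frame: the origin (TCP) lies between the finger pads; the fingertips stand 19 mm ahead of it and the grasp point (between the pads) is the TCP; z points along the fingers, y is the line along which they close (so a half turn about z gives the same grasp; the last joint's range is limited). The gripper opens to 85 mm and grips with 20 to 120 N. Pads are 22 mm wide; open, the fingers measure 114 mm over their backs; the gripper's body (76 mm by 85 mm) begins 54 mm behind the grasp point. The pads swing forward as they close: fully open they stand 13 mm farther back than shut.
Start: joints at [-1.312, 0.15, 1.437, -0, 1.554, -0.134], TCP at [0.22, -0.531, 0.25] pointing down, gripper open.
Joint ranges: [-2.8, 2.8], [-0.68, 2.1], [0.12, 2.68], [-1.39, 4.53], [0.16, 2.79], [-2.81, 2.81]. Speed limits (rad/s): [1.89, 1.89, 2.22, 3.01, 3.01, 3.01].

INTERFACE

Orientations are given as a 3x3 rotation matrix whose columns are the frame's x, y, z axes.
In Python, from rig import telemetry, imaging, bot gives the robot as it stands. The module is installed in compiled form; this text tells all that it offers.
- The arm moves only by the tool send_rows, never from a script. Its argument "moves" is a list of rows, each a list of 3 entries, a list of its own where there are three numbers: the closure, from 0 (fully open) to 1 (shut), then the shift along the tool's x, y, z in mm, then the turn, a rotation vector about the tool's x, y, z in rad. A call has 1 to 12 rows; each row shifts and turns the commanded pose from where the row before left it, along the tool's axes as they then stand; what a row does not reach is not made up. A row lasts 1/8 s, in which the tool goes at most 62.5 mm and 10.7 degrees, less where a joint would pass 70% of its speed; a pose out of reach is approached as far as the arm can. A call with a gripper value outside its range is refused whole. The fingers move at their own pace and stop on an object; "force" is the grip in N (left out, the last holds). Time passes only in rows, so rows that do not move let the fingers close. It gives the time, the measured TCP pose, the force, the opening and the grip force at its end, in the units of the state.
- telemetry.sense(): the state, without advancing time (a new reading comes with each control period).
- imaging.grab_frame(name): name is "side" or "top"; returns the picture (384x512x3 uint8, red, green, blue); there is no depth.
- imaging.camera_model(name): a dict with "fx", "fy", "cx", "cy" (pixels), "dist_coeffs" ([k1, k2, p1, p2, k3] as OpenCV has them; the pictures are not rectified), "world_from_camera" (4x4, takes a point from camera to world coordinates). Camera axes: x right, y down, z forward; pixel columns grow to the right and rows downward; lengths in m; the calibration is good to about 2 mm. A picture is of the moment at which its call begins. camera_model takes no time and is no camera call.
- bot.finish_job(): hands the job in; it is judged then, once.
The state is a dict: "t": time; "joint_positions": joint angles; "dq": joint speeds; "tau": joint torques, N m; "ee_pos": TCP position; "orientation": TCP orientation; "force": force on the tool from outside, world axes, zero at the start; "torque": the same for the moment, N m; "grip_width": opening from 0.0 (shut) to 1.0 (fully open); "grasp_force": force on a finger pad.
Only numpy, scipy, OpenCV 4.12 (cv2) and the standard library are available. Lean on these libraries where they do the work, as an engineer would, in place of code of your own. Each camera call takes 0.05 s, during which the arm holds its last target. There are 200 camera calls.

## Working session

There is one attempt and no reset: what is moved stays moved. The work goes in short steps, Python scripts to look and compute and a tool call to move; the robot and the scene stay as the last step left them, time stands still between calls to the robot, and variables do not carry over. Pictures are saved under pics/ and viewed, at most 10 in all, crops included, and the job is handed in when it is done.

Besides the shell and the picture viewer there is one more tool, called in YAML: its name, and indented under it one key for each argument. send_rows: Moves the arm, as the interface text tells. Its arguments: {"type":"object","properties":{"moves":{"type":"array","items":{"type":"array"}},"force":{"type":"number"}},"required":["moves"]}

```bash
mkdir -p pics; ls; python3 - <<'E'
from rig import telemetry, imaging, bot
import cv2, numpy as np
s=telemetry.sense(); print(s)
for n in("top","side"):
    im=imaging.grab_frame(n); cv2.imwrite(f"pics/{n}0.png",cv2.resize(im[:,:,::-1],(800,600),interpolation=cv2.INTER_CUBIC)); np.save(f"{n}0.npy",im)
    print(n,imaging.camera_model(n))
E
```

```text
pics
{'t': 0.0, 'joint_positions': array([-1.31200125e+00,  1.50945349e-01,  1.43800987e+00,  2.08887038e-05,
        1.55377841e+00, -1.34011049e-01]), 'dq': array([-0.00074053, -0.00021572,  0.00028499, -0.00027891,  0.00046801,
       -0.00034584]), 'tau': array([-2.62375572e-03, -7.13060546e+01, -5.70866203e+01, -4.27864425e-04,
        8.97800841e-03,  7.76614911e-06]), 'ee_pos': array([ 0.22002654, -0.53100683,  0.24970913]), 'orientation': array([[ 9.23838729e-01,  3.82781830e-01, -2.71804412e-04],
       [ 3.82781887e-01, -9.23838080e-01,  1.10832778e-03],
       [ 1.73144472e-04, -1.12795794e-03, -9.99999349e-01]]), 'force': array([-0.45058243,  0.24080248,  0.32554565]), 'torque': array([-0.0385886 ,  0.02970512, -0.01307166]), 'grasp_force': 0.0, 'grip_width': 1.0018574919245191}
top {'fx': 378.19371377690965, 'fy': 378.19371377690965, 'cx': 254.45077878200703, 'cy': 191.22264790448463, 'dist_coeffs': array([-0.10535309,  0.        ,  0.        ,  0.        ,  0.        ]), 'world_from_camera': array([[-0.02627496, -0.9832152 ,  0.18054779,  0.37686781],
       [-0.99933426,  0.02126155, -0.0296475 , -0.03915494],
       [ 0.02531114, -0.18120658, -0.98311928,  0.94802188],
       [ 0.        ,  0.        ,  0.        ,  1.        ]])}
side {'fx': 378.7813900731852, 'fy': 378.7813900731852, 'cx': 257.6875814862738, 'cy': 190.1595515917794, 'dist_coeffs': array([0.04357544, 0.        , 0.        , 0.        , 0.        ]), 'world_from_camera': array([[ 0.99922666,  0.02065023, -0.03346131,  0.59831311],
       [ 0.03906466, -0.42446581,  0.90460087, -0.81854077],
       [ 0.00447703, -0.90520845, -0.42494425,  0.4056091 ],
       [ 0.        ,  0.        ,  0.        ,  1.        ]])}
```

View pics/top0.png

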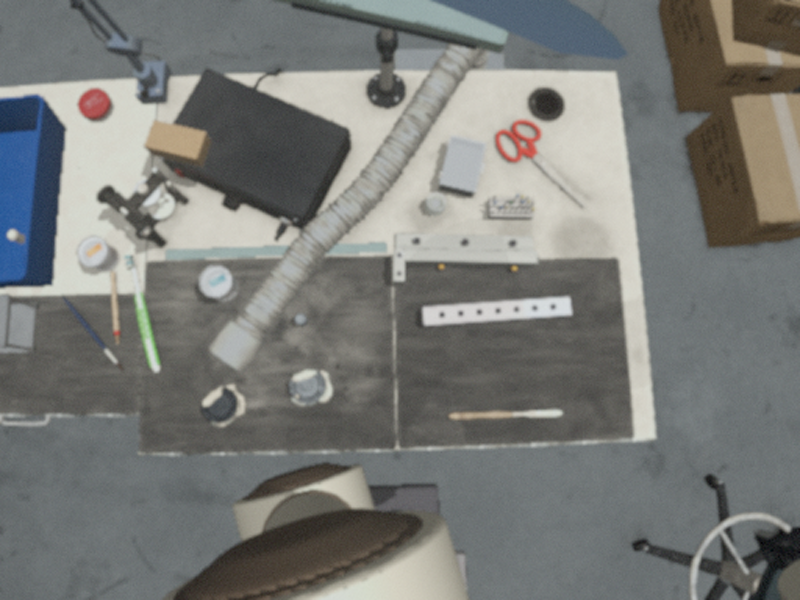

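View pics/side0.png

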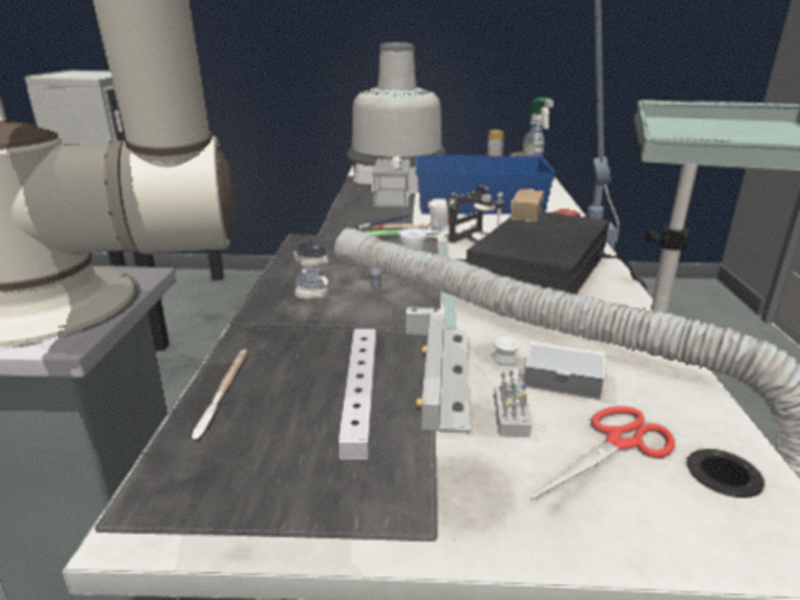

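The top view (800x600) shows the bar at about (421–572, 296–326). The rail face lies near row 264 between columns 393 and 538, the stop at (399, 265), and the pins at (441, 267) and (514, 268). Next I'll crop in for precise corners.

```bash
python3 - <<'E'
import cv2, numpy as np
im=np.load("top0.npy")[140:215,244:374,::-1]
cv2.imwrite("pics/crop1.png",cv2.resize(im,None,fx=6,fy=6,interpolation=cv2.INTER_CUBIC))
E
```

```text
(no output)
```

View pics/crop1.png

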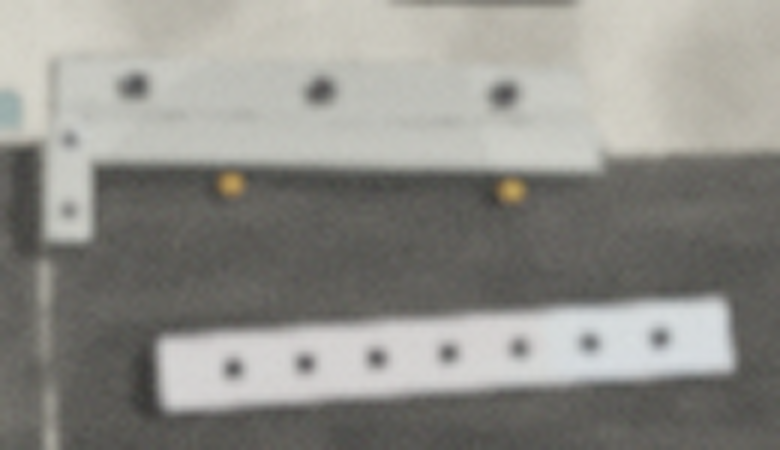

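The crop (6x, offset col 244, row 140) shows the bar top corners at (155,338), (726,297), (735,370), (165,411). The rail's top front edge runs from (92,163) to (603,172), and the stop's inner edge goes from (92,165) to (92,242).

```bash
cat > h.py <<'E'
import cv2, numpy as np
from rig import telemetry, imaging
def w(px,z,n="top"):
    c=imaging.camera_model(n); K=np.array([[c["fx"],0,c["cx"]],[0,c["fy"],c["cy"]],[0,0,1]])
    u=cv2.undistortPoints(np.array(px,float).reshape(-1,1,2),K,c["dist_coeffs"]).reshape(-1,2)
    T=c["world_from_camera"]; d=np.c_[u,np.ones(len(u))]@T[:3,:3].T
    return T[:3,3]+d*((z-T[2,3])/d[:,2])[:,None]
def crop(p): return (np.array(p,float)+.5)/6-.5+[244,140]
E
python3 - <<'E'
from h import *
np.set_printoptions(precision=4,suppress=True)
b=w(crop([(155,338),(726,297),(735,370),(165,411)]),.024)
print("bar",b[:,:2],b.mean(0)); print([np.linalg.norm(b[i]-b[(i+1)%4]) for i in range(4)])
h=w(crop([(233,369),(306,363),(377,358),(449,352),(519,347),(590,343),(660,338)]),.024);print("holes",h[:,:2])
r=w(crop([(92,163),(603,172),(92,242),(44,242)]),.036);print("rail",r[:,:2])
p=w(crop([(231,194),(511,201)]),.012);print("pins",p[:,:2])
import sys
r1,r2=r[0,:2],r[1,:2]; ey=(r1-r2)/np.linalg.norm(r1-r2); ex=np.array([ey[1],-ey[0]]); 
print("len",np.linalg.norm(r1-r2),"should be .215; ang",np.arctan2(ey[0],ey[1]))
o=r2+ (np.linalg.norm(r1-r2)/2-.0125)*ey
print("origin",o,"ex",ex,"ey",ey)
for q in list(b)+list(p): print((q[:2]-o)@ex,(q[:2]-o)@ey)
E
```

```text
bar [[ 0.5339 -0.1039]
 [ 0.546  -0.3458]
 [ 0.5148 -0.3472]
 [ 0.5034 -0.107 ]] [ 0.5245 -0.226   0.024 ]
[np.float64(0.2422475284560103), np.float64(0.03122339626629453), np.float64(0.24051422648874607), np.float64(0.030708132282568384)]
holes [[ 0.5202 -0.1357]
 [ 0.522  -0.1661]
 [ 0.5235 -0.1959]
 [ 0.5253 -0.2262]
 [ 0.5267 -0.2558]
 [ 0.5277 -0.286 ]
 [ 0.5292 -0.316 ]]
rail [[ 0.6059 -0.0794]
 [ 0.5982 -0.2934]
 [ 0.5725 -0.0784]
 [ 0.5729 -0.0587]]
pins [[ 0.5973 -0.1391]
 [ 0.5919 -0.2592]]
len 0.2141800672892511 should be .215; ang 0.03626187058144913
origin [ 0.6016 -0.1989] ex [ 0.9993 -0.0363] ey [0.0363 0.9993]
-0.0710736893864576 0.092509942764975
-0.05018581655097553 -0.14883537376603675
-0.08130623714568955 -0.15136912521599294
-0.10149139805380383 0.08829658451861506
-0.006497130801223374 0.05957244696592715
-0.007468429728865481 -0.06058591164529097
```

send_rows:
  moves:
    - [1,[0,0,0],[0,0,0.143]]
    - [1,[0,0,0],[0,0,0.143]]
    - [1,[0,0,0],[0,0,0.143]]
    - [1,[25,-45,0],[0,0,0]]
    - [1,[25,-45,0],[0,0,0]]
    - [1,[25,-45,0],[0,0,0]]
    - [1,[25,-45,0],[0,0,0]]
    - [1,[25,-45,0],[0,0,0]]
    - [1,[25,-45,0],[0,0,0]]
    - [1,[25,-45,0],[0,0,0]]
    - [1,[25,-45,0],[0,0,0]]
    - [1,[0,0,0],[0,0,0]]
  force: 20

```text
t: 1.6
ee_pos: [0.434, -0.176, 0.2501]
orientation: [[0.999, -0.032, -0.0], [-0.032, -0.999, 0.001], [-0.0, -0.001, -1.0]]
force: [-0.9, -0.6, -0.5]
grip_width: -0.002
grasp_force: 0.0
```

send_rows:
  moves:
    - [1,[13,-22,30],[0,0,0.004]]
    - [1,[13,-22,45],[0,0,0]]
    - [1,[0,0,45],[0,0,0]]
    - [1,[0,0,45],[0,0,0]]
    - [1,[0,0,35],[0,0,0]]
    - [1,[0,0,20],[0,0,0]]
    - [1,[0,0,5],[0,0,0]]
    - [1,[0,0,0],[0,0,0]]
    - [1,[0,0,0],[0,0,0]]

```text
t: 2.72
ee_pos: [0.461, -0.136, 0.0262]
orientation: [[0.999, -0.04, 0.001], [-0.04, -0.999, -0.001], [0.001, 0.0, -1.0]]
force: [0.2, 0.6, 0.3]
grip_width: -0.003
grasp_force: 0.0
```

```bash
python3 - <<'E'
from h import *
s=telemetry.sense(); print(s["ee_pos"],s["force"],s["orientation"][:,0])
im=imaging.grab_frame("top")[130:230,234:384,::-1]
cv2.imwrite("pics/c2.png",cv2.resize(im,None,fx=5,fy=5,interpolation=cv2.INTER_CUBIC))
E
```

```text
[ 0.46102365 -0.13604286  0.02621489] [0.20361466 0.61531489 0.26876547] [ 0.9991863  -0.04031496  0.00120181]
```

View pics/c2.png

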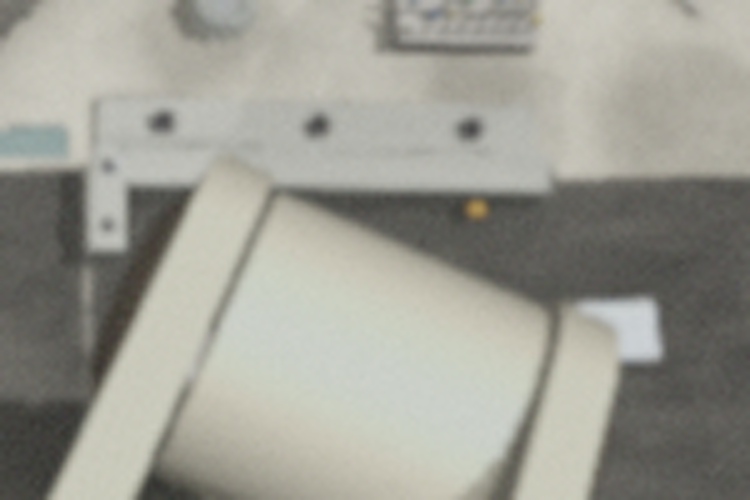

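The arm covers the bar's left half in the top view; the bar's right end and the right pin are still visible. I'll work by feel and approach the rear face.

send_rows:
  moves:
    - [1,[8,0,0],[0,0,0]]
    - [1,[10,0,0],[0,0,0]]
    - [1,[7,0,0],[0,0,0]]
    - [1,[3,0,0],[0,0,0]]
    - [1,[2,0,0],[0,0,0]]
    - [1,[2,0,0],[0,0,0]]
    - [1,[2,0,0],[0,0,0]]

```text
t: 3.65
ee_pos: [0.4946, -0.137, 0.0253]
orientation: [[0.999, -0.04, -0.0], [-0.04, -0.999, 0.0], [-0.0, -0.0, -1.0]]
force: [-1.3, 0.1, 0.3]
grip_width: -0.004
grasp_force: 0.6
```

send_rows:
  moves:
    - [1,[2,0,0],[0,0,0]]
    - [1,[2,0,0],[0,0,0]]
    - [1,[2,0,0],[0,0,0]]
    - [1,[2,0,0],[0,0,0]]
    - [1,[2,0,0],[0,0,0]]

```text
t: 4.28
ee_pos: [0.5047, -0.1375, 0.0253]
orientation: [[0.999, -0.04, -0.0], [-0.04, -0.999, 0.0], [-0.0, -0.0, -1.0]]
force: [-2.1, 0.9, 0.6]
grip_width: -0.005
grasp_force: 0.7
```

```bash
python3 - <<'E'
from h import *
s=telemetry.sense(); print(s["ee_pos"],s["force"],s["orientation"][:,0])
im=imaging.grab_frame("side")[190:330,170:330,::-1]
cv2.imwrite("pics/c3.png",cv2.resize(im,None,fx=4,fy=4,interpolation=cv2.INTER_CUBIC))
E
```

```text
[ 0.50472231 -0.13746271  0.02531479] [-2.05565009  0.88509438  0.58645634] [ 9.99189405e-01 -4.02558357e-02 -5.91635545e-06]
```

View pics/c3.png

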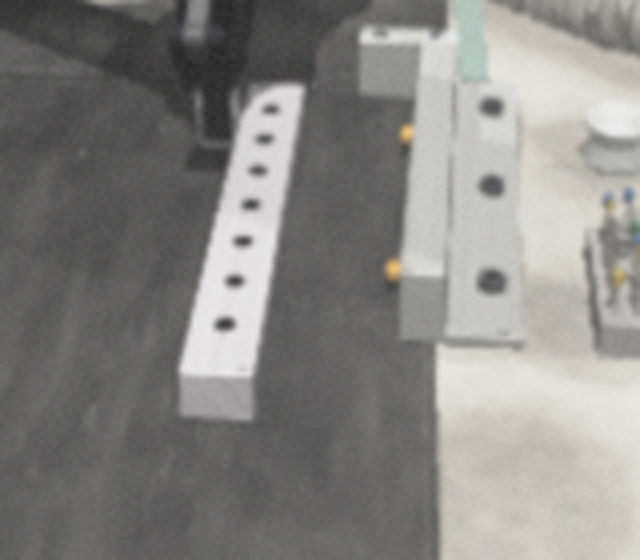

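The side crop (4x, offset col 170, row 190) shows the bar's holes from (272,108) to (224,324). The fingers are at its left rear, and the rail front top corner on the right is near (402,275). The bar is clear of the pins.

```bash
cat >> h.py <<'E'
O=np.array([.6016,-.1989]); EX=np.array([.9993,-.0363]); EY=np.array([.0363,.9993])
def jig(p): p=np.atleast_2d(p)[:,:2]-O; return np.c_[p@EX,p@EY]
def toworldpx(p,n):
    c=imaging.camera_model(n); K=np.array([[c["fx"],0,c["cx"]],[0,c["fy"],c["cy"]],[0,0,1]])
    M=np.linalg.inv(c["world_from_camera"]); return cv2.projectPoints(np.atleast_2d(p).astype(float),cv2.Rodrigues(M[:3,:3])[0],M[:3,3],K,c["dist_coeffs"])[0].reshape(-1,2)
def holes(im):
    """hole centres on the bar (jig frame) in the side picture"""
    g=cv2.resize(cv2.cvtColor(im,cv2.COLOR_RGB2GRAY),None,fx=4,fy=4,interpolation=cv2.INTER_CUBIC)
    P=cv2.SimpleBlobDetector_Params(); P.minArea=120;P.maxArea=900;P.filterByConvexity=False;P.filterByInertia=False;P.filterByCircularity=False;P.blobColor=0;P.minThreshold=60;P.maxThreshold=190;P.minDistBetweenBlobs=12
    k=cv2.SimpleBlobDetector_create(P).detect(g)
    px=(np.array([q.pt for q in k])+.5)/4-.5
    j=jig(w(px,.024,"side"))
    m=(abs(j[:,0]+.05)<.06)&(abs(j[:,1])<.15)
    return j[m][np.argsort(j[m][:,1])]
E
python3 - <<'E'
from h import *
np.set_printoptions(precision=4,suppress=True)
s0=np.load("side0.npy"); print(holes(s0)); print("expect", jig(w(crop([(233,369),(660,338)]),.024)))
im=imaging.grab_frame("side"); print(holes(im))
c=lambda p:(np.array(p,float)+.5)/4-.5+[170,190]
print("rail R corner",jig(w(c([(402,275)]),.036,"side")),"pins",jig(w(c([(388,270),(402,134)]),.012,"side")))
E
```

```text
[[-0.0675 -0.119 ]
 [-0.0702 -0.0892]
 [-0.0726 -0.0594]
 [-0.0751 -0.0298]
 [-0.0776 -0.0001]
 [-0.0802  0.03  ]
 [-0.0825  0.0597]]
expect [[-0.0836  0.0602]
 [-0.0681 -0.1197]]
[[-0.0688 -0.1205]
 [-0.0693 -0.0908]
 [-0.0698 -0.0611]
 [-0.0706 -0.0312]
 [-0.0711 -0.0012]
 [-0.0974  0.0083]
 [-0.0716  0.0285]
 [-0.0725  0.0588]]
rail R corner [[ 0.0022 -0.0978]] pins [[-0.0053 -0.0607]
 [-0.0046  0.0595]]
```

send_rows:
  moves:
    - [1,[2,0,0],[0,0,0]]
    - [1,[1.2,0,0],[0,0,0]]
    - [1,[-8,0,0],[0,0,0]]
    - [1,[-17,8,0],[0,0,0]]
    - [1,[0,36,0],[0,0,0]]
    - [1,[0,50,0],[0,0,0]]
    - [1,[0,50,0],[0,0,0]]
    - [1,[0,50,0],[0,0,0]]
    - [1,[0,50,0],[0,0,0]]
    - [1,[20,0,0],[0,0,0]]
    - [1,[30,0,0],[0,0,0]]
    - [1,[3,0,0],[0,0,0]]

```text
t: 5.88
ee_pos: [0.5259, -0.3828, 0.0252]
orientation: [[0.999, -0.04, 0.0], [-0.04, -0.999, 0.0], [0.0, -0.0, -1.0]]
force: [0.8, 0.7, -0.1]
grip_width: 0.0
grasp_force: 0.0
```

```bash
python3 - <<'E'
from h import *
np.set_printoptions(precision=4,suppress=True)
print(telemetry.sense()["ee_pos"], jig(telemetry.sense()["ee_pos"]))
im=imaging.grab_frame("side"); print(holes(im))
cv2.imwrite("pics/c4.png",cv2.resize(im[190:340,170:330,::-1],None,fx=4,fy=4))
E
```

```text
[ 0.5259 -0.3828  0.0252] [[-0.0689 -0.1865]]
[]
```

send_rows:
  moves:
    - [1,[0,-8,0],[0,0,0]]
    - [1,[0,-6,0],[0,0,0]]
    - [1,[0,-3,0],[0,0,0]]
    - [1,[0,-3,0],[0,0,0]]
    - [1,[0,-3,0],[0,0,0]]
    - [1,[0,-3,0],[0,0,0]]
    - [1,[0,-3,0],[0,0,0]]
    - [1,[0,-3,0],[0,0,0]]

```text
t: 6.92
ee_pos: [0.5273, -0.3504, 0.0253]
orientation: [[0.999, -0.04, 0.0], [-0.04, -0.999, -0.0], [0.0, 0.0, -1.0]]
force: [0.2, -1.9, 0.5]
grip_width: 0.001
grasp_force: 1.1
```

```bash
python3 - <<'E'
from h import *
np.set_printoptions(precision=4,suppress=True)
im=imaging.grab_frame("side"); print(holes(im))
im=imaging.grab_frame("side")
cv2.imwrite("pics/c4.png",cv2.resize(im[150:340,150:340,::-1],None,fx=3,fy=3))
E
```

```text
[[-0.0035 -0.0915]]
```

View pics/c4.png

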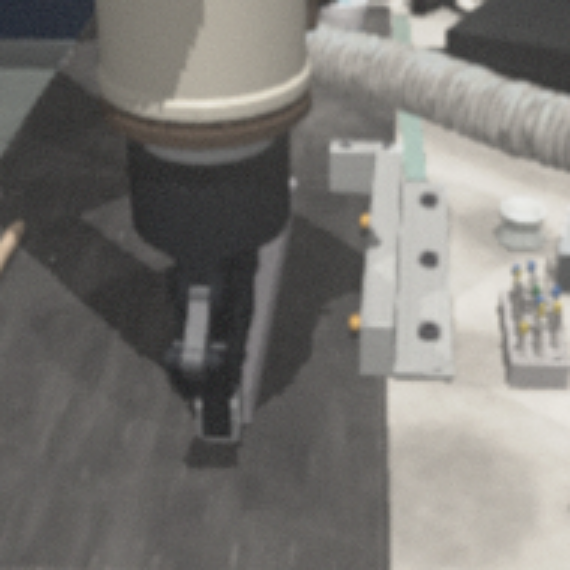

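The fingertips are against the bar's right end, roughly centred on it and a few mm toward the robot side. I'll push on another 14 mm, then retract to measure.

send_rows:
  moves:
    - [1,[0,-3,0],[0,0,0]]
    - [1,[0,-3,0],[0,0,0]]
    - [1,[0,-3,0],[0,0,0]]
    - [1,[0,-3,0],[0,0,0]]
    - [1,[0,-2,0],[0,0,0]]
    - [1,[0,0,0],[0,0,0]]
    - [1,[0,12,0],[0,0,0]]
    - [1,[-15,8,0],[0,0,0]]
    - [1,[-50,0,0],[0,0,0]]
    - [1,[-50,0,0],[0,0,0]]
    - [1,[0,0,0],[0,0,0]]

```text
t: 8.4
ee_pos: [0.4088, -0.352, 0.0252]
orientation: [[0.999, -0.043, -0.001], [-0.043, -0.999, 0.001], [-0.001, -0.001, -1.0]]
force: [1.4, -1.3, -0.6]
grip_width: -0.002
grasp_force: 0.0
```

```bash
python3 - <<'E'
from h import *
np.set_printoptions(precision=4,suppress=True)
print(jig(telemetry.sense()["ee_pos"]))
im=imaging.grab_frame("side"); print(holes(im))
E
```

```text
[[-0.1871 -0.16  ]]
[[-0.0691 -0.0978]
 [-0.0691 -0.0681]
 [-0.0689 -0.0384]
 [-0.0689 -0.0086]
 [-0.069   0.0214]
 [-0.0692  0.0512]
 [-0.0689  0.0812]]
```

send_rows:
  moves:
    - [1,[0,-40,0],[0,0,-0.005]]
    - [1,[0,-56,0],[0,0,0]]
    - [1,[36,-56,0],[0,0,0]]
    - [1,[36,0,0],[0,0,0]]
    - [1,[14,0,0],[0,0,0]]
    - [1,[4,0,0],[0,0,0]]
    - [1,[4,0,0],[0,0,0]]
    - [1,[4,0,0],[0,0,0]]
    - [1,[4,0,0],[0,0,0]]
    - [1,[4,0,0],[0,0,0]]
    - [1,[0,0,0],[0,0,0]]

```text
t: 9.82
ee_pos: [0.5216, -0.2071, 0.0254]
orientation: [[0.999, -0.035, 0.0], [-0.035, -0.999, -0.0], [0.0, 0.0, -1.0]]
force: [-0.3, 0.6, -0.1]
grip_width: 0.001
grasp_force: 0.0
```

```bash
python3 - <<'E'
from h import *
np.set_printoptions(precision=4,suppress=True)
print(jig(telemetry.sense()["ee_pos"]))
im=imaging.grab_frame("side"); print(holes(im))
E
```

```text
[[-0.0797 -0.0111]]
[[-0.0523 -0.0976]
 [-0.0526 -0.0678]
 [-0.0527 -0.0378]
 [-0.0528 -0.0083]
 [-0.0545  0.0231]
 [-0.0534  0.0516]
 [-0.0535  0.0816]]
```

send_rows:
  moves:
    - [1,[4,0,0],[0,0,0]]
    - [1,[4,0,0],[0,0,0]]
    - [1,[4,0,0],[0,0,0]]
    - [1,[4,0,0],[0,0,0]]
    - [1,[4,0,0],[0,0,0]]
    - [1,[0,0,0],[0,0,0]]

```text
t: 10.62
ee_pos: [0.5417, -0.2077, 0.0252]
orientation: [[0.999, -0.035, 0.0], [-0.035, -0.999, 0.0], [0.0, -0.0, -1.0]]
force: [-0.4, 0.3, 0.5]
grip_width: 0.002
grasp_force: 0.0
```

```bash
python3 - <<'E'
from h import *
np.set_printoptions(precision=4,suppress=True)
print(jig(telemetry.sense()["ee_pos"]))
im=imaging.grab_frame("side"); print(holes(im))
E
```

```text
[[-0.0596 -0.011 ]]
[[-0.032  -0.0974]
 [-0.0324 -0.068 ]
 [-0.0326 -0.0378]
 [-0.0329 -0.0081]
 [-0.0343  0.0235]
 [-0.0333  0.0514]
 [-0.0337  0.0814]]
```

send_rows:
  moves:
    - [1,[-20,0,0],[0,0,0]]
    - [1,[0,50,0],[0,0,0]]
    - [1,[0,50,0],[0,0,0]]
    - [1,[0,50,0],[0,0,0]]
    - [1,[27,0,0],[0,0,0]]
    - [1,[20,0,0],[0,0,0]]
    - [1,[0,-12,0],[0,0,0]]
    - [1,[0,-8,0],[0,0,0]]
    - [1,[0,-2,0],[0,0,0]]
    - [1,[0,-2,0],[0,0,0]]
    - [1,[0,-2,0],[0,0,0]]
    - [1,[0,-1,0],[0,0,0]]

```text
t: 12.18
ee_pos: [0.5639, -0.3318, 0.0255]
orientation: [[0.999, -0.035, 0.0], [-0.035, -0.999, -0.0], [0.0, 0.0, -1.0]]
force: [0.3, -2.2, 0.8]
grip_width: 0.001
grasp_force: 1.3
```

```bash
python3 - <<'E'
from h import *
np.set_printoptions(precision=4,suppress=True)
print(jig(telemetry.sense()["ee_pos"]),telemetry.sense()["force"])
im=imaging.grab_frame("side"); print(holes(im))
E
```

```text
[[-0.0328 -0.1342]] [ 0.2749 -2.2456  0.7523]
[]
```

Now creep on in 0.5 mm steps, watching for the stop.

send_rows:
  moves:
    - [1,[0,-0.5,0],[0,0,0]]
    - [1,[0,-0.5,0],[0,0,0]]
    - [1,[0,-0.5,0],[0,0,0]]

```text
t: 12.6
ee_pos: [0.564, -0.3303, 0.0254]
orientation: [[0.999, -0.035, 0.0], [-0.035, -0.999, -0.0], [0.0, 0.0, -1.0]]
force: [-0.2, -3.3, 2.2]
grip_width: -0.003
grasp_force: 1.8
```

send_rows:
  moves:
    - [1,[0,-0.5,0],[0,0,0]]
    - [1,[0,0,0],[0,0,0]]

```text
t: 12.85
ee_pos: [0.564, -0.3296, 0.0253]
orientation: [[0.999, -0.035, 0.0], [-0.035, -0.999, 0.0], [0.0, -0.0, -1.0]]
force: [0.5, -3.5, 2.1]
grip_width: 0.006
grasp_force: 1.7
```

send_rows:
  moves:
    - [1,[0,-0.4,0],[0,0,0]]
    - [1,[0,0,0],[0,0,0]]

```text
t: 13.1
ee_pos: [0.564, -0.3295, 0.0253]
orientation: [[0.999, -0.035, 0.0], [-0.035, -0.999, -0.0], [0.0, 0.0, -1.0]]
force: [-0.4, -5.6, 2.1]
grip_width: -0.006
grasp_force: 2.9
```

The stop is felt: about 5.6 N with no further motion. I'll back off and measure.

send_rows:
  moves:
    - [1,[0,5,0],[0,0,0]]
    - [1,[0,10,0],[0,0,0]]
    - [1,[-25,0,0],[0,0,0]]
    - [1,[-30,0,0],[0,0,0]]
    - [1,[0,-35,0],[0,0,0]]
    - [1,[0,-50,0],[0,0,0]]
    - [1,[0,-60,0],[0,0,0]]
    - [1,[0,-60,0],[0,0,0]]
    - [1,[0,0,0],[0,0,0]]

```text
t: 14.22
ee_pos: [0.5156, -0.1344, 0.0253]
orientation: [[1.0, -0.032, -0.0], [-0.032, -1.0, 0.001], [-0.001, -0.001, -1.0]]
force: [0.1, -1.3, -0.2]
grip_width: 0.002
grasp_force: 0.0
```

```bash
python3 - <<'E'
from h import *
np.set_printoptions(precision=4,suppress=True)
print(jig(telemetry.sense()["ee_pos"]),telemetry.sense()["force"])
im=imaging.grab_frame("side"); print(holes(im))
E
```

```text
[[-0.0882  0.0614]] [ 0.1142 -1.2864 -0.2344]
[[-0.0314 -0.0903]
 [-0.0317 -0.0601]
 [-0.0321 -0.0306]
 [-0.0326 -0.0005]
 [-0.0329  0.0292]
 [-0.0331  0.0589]
 [-0.0334  0.0888]]
```

send_rows:
  moves:
    - [1,[14,0,0],[0,0,0]]
    - [1,[12,0,0],[0,0,0]]
    - [1,[2,0,0],[0,0,0]]
    - [1,[1,0,0],[0,0,0]]
    - [1,[1,0,0],[0,0,0]]
    - [1,[1,0,0],[0,0,0]]
    - [1,[1,0,0],[0,0,0]]
    - [1,[1,0,0],[0,0,0]]
    - [1,[0,0,0],[0,0,0]]

```text
t: 15.4
ee_pos: [0.5488, -0.1386, 0.0253]
orientation: [[0.999, -0.035, 0.0], [-0.035, -0.999, 0.0], [0.0, -0.0, -1.0]]
force: [-0.2, 0.6, 0.4]
grip_width: -0.001
grasp_force: 0.2
```

```bash
cat > m.py <<'E'
from h import *
np.set_printoptions(precision=4,suppress=True)
s=telemetry.sense();print(jig(s["ee_pos"]),s["force"])
h=holes(imaging.grab_frame("side")); h=h[h[:,0]>-.06]; print(h); p=np.polyfit(h[:,1],h[:,0],1); print("x at +-.06:",np.polyval(p,[.06,-.06]),"slope",p[0])
E
python3 m.py
```

```text
[[-0.0549  0.0584]] [-0.2284  0.6215  0.3643]
[[-0.0311 -0.0903]
 [-0.0307 -0.0603]
 [-0.03   -0.0306]
 [-0.0295 -0.0007]
 [-0.0292  0.0292]
 [-0.0285  0.059 ]]
x at +-.06: [-0.0285 -0.0306] slope 0.017437809138761293
```

send_rows:
  moves:
    - [1,[-8,0,0],[0,0,0]]
    - [1,[0,40,0],[0,0,0]]
    - [1,[0,50,0],[0,0,0]]
    - [1,[0,32,0],[0,0,0]]
    - [1,[4,0,0],[0,0,0]]
    - [1,[2,0,0],[0,0,0]]
    - [1,[1,0,0],[0,0,0]]
    - [1,[1,0,0],[0,0,0]]
    - [1,[1,0,0],[0,0,0]]
    - [1,[1,0,0],[0,0,0]]
    - [1,[1,0,0],[0,0,0]]
    - [1,[0,0,0],[0,0,0]]

```text
t: 16.95
ee_pos: [0.5475, -0.2606, 0.0253]
orientation: [[0.999, -0.035, 0.0], [-0.035, -0.999, 0.0], [0.0, -0.0, -1.0]]
force: [-0.3, 0.5, -0.5]
grip_width: -0.001
grasp_force: 0.1
```

```bash
python3 m.py
```

```text
[[-0.0518 -0.0637]] [-0.3063  0.5078 -0.4691]
[[-0.0247 -0.0904]
 [-0.0254 -0.0605]
 [-0.0268 -0.0293]
 [-0.0262 -0.0008]
 [-0.0269  0.0289]
 [-0.0049  0.0553]
 [-0.0273  0.0589]
 [-0.0278  0.0885]]
x at +-.06: [-0.0225 -0.0253] slope 0.02398700915253095
```

send_rows:
  moves:
    - [1,[1,0,0],[0,0,0]]
    - [1,[1,0,0],[0,0,0]]
    - [1,[1,0,0],[0,0,0]]

```text
t: 17.38
ee_pos: [0.5504, -0.2609, 0.0253]
orientation: [[0.999, -0.035, -0.0], [-0.035, -0.999, -0.0], [-0.0, 0.0, -1.0]]
force: [-2.4, -0.6, 0.2]
grip_width: 0.001
grasp_force: 0.9
```

send_rows:
  moves:
    - [1,[1,0,0],[0,0,0]]
    - [1,[1,0,0],[0,0,0]]

```text
t: 17.62
ee_pos: [0.5521, -0.2608, 0.0252]
orientation: [[0.999, -0.035, -0.001], [-0.035, -0.999, 0.0], [-0.001, -0.0, -1.0]]
force: [-9.3, -2.6, 3.5]
grip_width: -0.0
grasp_force: 4.0
```

Right pin felt, about 9 N at jig TCP x ≈ -0.047. Now the left side.

send_rows:
  moves:
    - [1,[-14,0,0],[0,0,0]]
    - [1,[0,-40,0],[0,0,0]]
    - [1,[0,-55,0],[0,0,0]]
    - [1,[0,-33,0],[0,0,0]]
    - [1,[5,0,0],[0,0,0]]
    - [1,[2,0,0],[0,0,0]]
    - [1,[1,0,0],[0,0,0]]
    - [1,[1,0,0],[0,0,0]]
    - [1,[1,0,0],[0,0,0]]
    - [1,[1,0,0],[0,0,0]]

```text
t: 18.88
ee_pos: [0.5538, -0.133, 0.0252]
orientation: [[0.999, -0.035, -0.0], [-0.035, -0.999, 0.0], [-0.0, -0.0, -1.0]]
force: [-1.7, -2.0, 0.0]
grip_width: -0.001
grasp_force: 1.0
```

send_rows:
  moves:
    - [1,[1,0,0],[0,0,0]]
    - [1,[1,0,0],[0,0,0]]

```text
t: 19.12
ee_pos: [0.556, -0.1327, 0.0252]
orientation: [[0.999, -0.035, 0.0], [-0.035, -0.999, 0.0], [-0.0, -0.0, -1.0]]
force: [-1.2, -0.3, -1.4]
grip_width: -0.0
grasp_force: 0.5
```

```bash
python3 m.py
```

```text
[[-0.048   0.0645]] [-1.179  -0.3244 -1.3605]
[[-0.0208 -0.0903]
 [-0.021  -0.0605]
 [-0.021  -0.0307]
 [-0.0213 -0.0009]
 [-0.0214  0.0289]
 [-0.0218  0.0591]
 [-0.0025  0.0632]]
x at +-.06: [-0.0149 -0.0216] slope 0.055817728755662134
```

send_rows:
  moves:
    - [1,[0.7,0,0],[0,0,0]]
    - [1,[0.7,0,0],[0,0,0]]

```text
t: 19.42
ee_pos: [0.5573, -0.1328, 0.0253]
orientation: [[0.999, -0.035, 0.0], [-0.035, -0.999, 0.0], [-0.0, -0.0, -1.0]]
force: [-2.2, 0.7, -0.0]
grip_width: -0.004
grasp_force: 1.3
```

send_rows:
  moves:
    - [1,[0.7,0,0],[0,0,0]]
    - [1,[0.7,0,0],[0,0,0]]

```text
t: 19.68
ee_pos: [0.5581, -0.1327, 0.0253]
orientation: [[0.999, -0.035, -0.002], [-0.035, -0.999, 0.001], [-0.002, -0.0, -1.0]]
force: [-7.7, 2.0, 4.8]
grip_width: 0.004
grasp_force: 4.2
```

send_rows:
  moves:
    - [1,[0.7,0,0],[0,0,0]]
    - [1,[0.7,0,0],[0,0,0]]

```text
t: 19.92
ee_pos: [0.5594, -0.1326, 0.0252]
orientation: [[0.999, -0.035, -0.002], [-0.035, -0.999, 0.001], [-0.002, -0.001, -1.0]]
force: [-9.1, 3.9, 4.6]
grip_width: -0.0
grasp_force: 4.7
```

```bash
python3 m.py
```

```text
[[-0.0446  0.0647]] [-9.0883  3.9491  4.5981]
[[-0.0214 -0.0902]
 [-0.021  -0.0605]
 [-0.0021 -0.0352]
 [-0.0204 -0.0305]
 [-0.0196 -0.001 ]
 [-0.0485  0.0144]
 [-0.0189  0.0289]
 [-0.0185  0.0591]
 [-0.0007  0.0664]]
x at +-.06: [-0.0172 -0.0205] slope 0.027031442783401607
```

send_rows:
  moves:
    - [1,[0.7,0,0],[0,0,0]]
    - [1,[0.7,0,0],[0,0,0]]

```text
t: 20.23
ee_pos: [0.5606, -0.1326, 0.0252]
orientation: [[0.999, -0.035, -0.002], [-0.035, -0.999, 0.001], [-0.002, -0.001, -1.0]]
force: [-10.1, 4.1, 7.9]
grip_width: 0.001
grasp_force: 5.6
```

send_rows:
  moves:
    - [1,[-5,0,0],[0,0,0]]
    - [1,[-10,0,0],[0,0,0]]
    - [1,[0,40,0],[0,0,0]]
    - [1,[0,50,0],[0,0,0]]
    - [1,[0,38,0],[0,0,0]]
    - [1,[6,0,0],[0,0,0]]
    - [1,[3,0,0],[0,0,0]]
    - [1,[1,0,0],[0,0,0]]
    - [1,[1,0,0],[0,0,0]]

```text
t: 21.35
ee_pos: [0.5525, -0.26, 0.0253]
orientation: [[0.999, -0.034, -0.001], [-0.034, -0.999, 0.0], [-0.001, 0.0, -1.0]]
force: [-7.2, -2.8, 2.0]
grip_width: -0.0
grasp_force: 3.5
```

```bash
python3 m.py
```

```text
[[-0.0469 -0.0629]] [-7.1507 -2.7542  1.9812]
[[-0.021  -0.0904]
 [-0.0203 -0.0605]
 [-0.0017 -0.0375]
 [-0.0204 -0.0297]
 [-0.0188 -0.0006]
 [-0.0182  0.0289]
 [-0.0172  0.0589]
 [-0.0165  0.0888]]
x at +-.06: [-0.0166 -0.017 ] slope 0.0035157077405177464
```

send_rows:
  moves:
    - [1,[0.8,0,0],[0,0,0]]
    - [1,[0.8,0,0],[0,0,0]]

```text
t: 21.65
ee_pos: [0.554, -0.2602, 0.0253]
orientation: [[0.999, -0.034, -0.001], [-0.034, -0.999, -0.0], [-0.001, 0.0, -1.0]]
force: [-7.1, -4.0, 2.6]
grip_width: 0.003
grasp_force: 3.5
```

send_rows:
  moves:
    - [1,[0.8,0,0],[0,0,0]]
    - [1,[0.8,0,0],[0,0,0]]

```text
t: 21.9
ee_pos: [0.5556, -0.2602, 0.0253]
orientation: [[0.999, -0.034, -0.002], [-0.034, -0.999, -0.0], [-0.002, 0.0, -1.0]]
force: [-8.8, -3.3, 1.6]
grip_width: -0.004
grasp_force: 4.0
```

send_rows:
  moves:
    - [1,[0.6,0,0],[0,0,0]]
    - [1,[0.6,0,0],[0,0,0]]

```text
t: 22.15
ee_pos: [0.5567, -0.2605, 0.0252]
orientation: [[0.999, -0.034, -0.002], [-0.034, -0.999, -0.0], [-0.002, 0.0, -1.0]]
force: [-7.9, -5.0, 3.4]
grip_width: -0.003
grasp_force: 4.1
```

```bash
python3 m.py
```

```text
[[-0.0427 -0.0632]] [-7.9391 -4.9626  3.401 ]
[[-0.0162 -0.0903]
 [-0.0163 -0.0604]
 [-0.0172 -0.0297]
 [-0.0167 -0.0005]
 [-0.017   0.0291]
 [-0.0173  0.0588]
 [-0.0172  0.0888]]
x at +-.06: [-0.0172 -0.0165] slope -0.00561923664002671
```

send_rows:
  moves:
    - [1,[0.5,0,0],[0,0,0]]
    - [1,[0.5,0,0],[0,0,0]]

```text
t: 22.45
ee_pos: [0.5576, -0.2606, 0.0252]
orientation: [[0.999, -0.034, -0.002], [-0.034, -0.999, -0.001], [-0.002, 0.001, -1.0]]
force: [-8.9, -6.3, 1.4]
grip_width: -0.001
grasp_force: 4.3
```

send_rows:
  moves:
    - [1,[0.4,0,0],[0,0,0]]
    - [1,[0.4,0,0],[0,0,0]]

```text
t: 22.7
ee_pos: [0.5582, -0.2607, 0.0252]
orientation: [[0.999, -0.034, -0.002], [-0.034, -0.999, -0.001], [-0.002, 0.001, -1.0]]
force: [-12.0, -6.3, 3.9]
grip_width: -0.004
grasp_force: 6.3
```

send_rows:
  moves:
    - [1,[0.4,0,0],[0,0,0]]
    - [1,[0,0,0],[0,0,0]]

```text
t: 22.95
ee_pos: [0.5583, -0.2607, 0.0252]
orientation: [[0.999, -0.034, -0.003], [-0.034, -0.999, -0.0], [-0.003, 0.0, -1.0]]
force: [-16.1, -5.6, 5.4]
grip_width: 0.0
grasp_force: 7.2
```

Rail contact felt at right (16 N, no motion). Now the left end.

send_rows:
  moves:
    - [1,[-2,0,0],[0,0,0]]
    - [1,[-12,0,0],[0,0,0]]
    - [1,[0,-40,0],[0,0,0]]
    - [1,[0,-50,0],[0,0,0]]
    - [1,[0,-38,0],[0,0,0]]
    - [1,[6,0,0],[0,0,0]]
    - [1,[3,0,0],[0,0,0]]
    - [1,[1,0,0],[0,0,0]]
    - [1,[1,0,0],[0,0,0]]

```text
t: 24.08
ee_pos: [0.5605, -0.1338, 0.0252]
orientation: [[0.999, -0.036, -0.001], [-0.036, -0.999, 0.0], [-0.001, -0.0, -1.0]]
force: [-7.9, -0.4, 5.6]
grip_width: 0.002
grasp_force: 4.0
```

```bash
python3 m.py
```

```text
[[-0.0434  0.0636]] [-7.9252 -0.4226  5.5781]
[[-0.0146 -0.0904]
 [-0.0149 -0.0607]
 [-0.0156 -0.0305]
 [-0.0159 -0.0011]
 [-0.0165  0.0289]
 [-0.0172  0.0589]
 [-0.0002  0.0649]]
x at +-.06: [-0.0111 -0.0157] slope 0.03813932302206088
```

send_rows:
  moves:
    - [1,[0.6,0,0],[0,0,0]]
    - [1,[0.6,0,0],[0,0,0]]

```text
t: 24.38
ee_pos: [0.5614, -0.1336, 0.0251]
orientation: [[0.999, -0.036, -0.002], [-0.036, -0.999, 0.0], [-0.002, -0.0, -1.0]]
force: [-8.7, 0.3, 6.0]
grip_width: -0.006
grasp_force: 4.1
```

send_rows:
  moves:
    - [1,[0.5,0,0],[0,0,0]]
    - [1,[0.5,0,0],[0,0,0]]

```text
t: 24.62
ee_pos: [0.5623, -0.1335, 0.0251]
orientation: [[0.999, -0.036, -0.002], [-0.036, -0.999, 0.001], [-0.002, -0.001, -1.0]]
force: [-9.1, 1.5, 6.1]
grip_width: 0.002
grasp_force: 4.5
```

send_rows:
  moves:
    - [1,[0.4,0,0],[0,0,0]]
    - [1,[0,0,0],[0,0,0]]

```text
t: 24.88
ee_pos: [0.5628, -0.1334, 0.0251]
orientation: [[0.999, -0.036, -0.002], [-0.036, -0.999, 0.001], [-0.002, -0.001, -1.0]]
force: [-8.4, 2.3, 5.9]
grip_width: -0.005
grasp_force: 4.2
```

```bash
python3 m.py
```

```text
[[-0.0412  0.064 ]] [-8.4487  2.3434  5.8913]
[[-0.0149 -0.0903]
 [-0.015  -0.0602]
 [-0.0147 -0.0306]
 [-0.0148 -0.0008]
 [-0.0147  0.0292]
 [-0.015   0.059 ]]
x at +-.06: [-0.0149 -0.0149] slope 6.290376921528633e-05
```

send_rows:
  moves:
    - [1,[0.4,0,0],[0,0,0]]
    - [1,[0,0,0],[0,0,0]]

```text
t: 25.18
ee_pos: [0.5631, -0.1334, 0.0251]
orientation: [[0.999, -0.036, -0.002], [-0.036, -0.999, 0.001], [-0.002, -0.001, -1.0]]
force: [-8.6, 3.4, 6.0]
grip_width: -0.002
grasp_force: 4.4
```

send_rows:
  moves:
    - [1,[0.4,0,0],[0,0,0]]
    - [1,[0,0,0],[0,0,0]]

```text
t: 25.42
ee_pos: [0.5635, -0.1333, 0.0251]
orientation: [[0.999, -0.036, -0.002], [-0.036, -0.999, 0.001], [-0.002, -0.001, -1.0]]
force: [-8.4, 3.1, 6.4]
grip_width: -0.001
grasp_force: 4.5
```

send_rows:
  moves:
    - [1,[0.4,0,0],[0,0,0]]
    - [1,[0,0,0],[0,0,0]]

```text
t: 25.68
ee_pos: [0.5639, -0.1333, 0.0251]
orientation: [[0.999, -0.036, -0.002], [-0.036, -0.999, 0.001], [-0.002, -0.001, -1.0]]
force: [-8.8, 3.9, 6.4]
grip_width: 0.004
grasp_force: 4.6
```

send_rows:
  moves:
    - [1,[0.4,0,0],[0,0,0]]
    - [1,[0,0,0],[0,0,0]]

```text
t: 25.92
ee_pos: [0.5641, -0.1333, 0.025]
orientation: [[0.999, -0.036, -0.003], [-0.036, -0.999, 0.001], [-0.003, -0.001, -1.0]]
force: [-10.5, 3.4, 8.2]
grip_width: -0.003
grasp_force: 5.4
```

send_rows:
  moves:
    - [1,[0.4,0,0],[0,0,0]]
    - [1,[0,0,0],[0,0,0]]

```text
t: 26.18
ee_pos: [0.5641, -0.1333, 0.025]
orientation: [[0.999, -0.036, -0.003], [-0.036, -0.999, 0.001], [-0.004, -0.001, -1.0]]
force: [-13.3, 2.9, 9.2]
grip_width: 0.003
grasp_force: 7.3
```

```bash
python3 m.py
```

```text
[[-0.0398  0.0642]] [-13.3293   2.9275   9.2424]
[[-0.0153 -0.0902]
 [-0.015  -0.0602]
 [-0.0146 -0.0305]
 [-0.0141 -0.0009]
 [-0.0141  0.0289]
 [-0.0136  0.0593]]
x at +-.06: [-0.0136 -0.015 ] slope 0.011440282347310884
```

Left seated. Press right once more.

send_rows:
  moves:
    - [1,[-2,0,0],[0,0,0]]
    - [1,[-12,0,0],[0,0,0]]
    - [1,[0,40,0],[0,0,0]]
    - [1,[0,50,0],[0,0,0]]
    - [1,[0,42,0],[0,0,0]]
    - [1,[7,0,0],[0,0,0]]
    - [1,[3,0,0],[0,0,0]]
    - [1,[1,0,0],[0,0,0]]
    - [1,[0.4,0,0],[0,0,0]]

```text
t: 27.35
ee_pos: [0.5579, -0.2642, 0.0252]
orientation: [[0.999, -0.034, -0.001], [-0.034, -0.999, 0.0], [-0.001, -0.0, -1.0]]
force: [-7.0, -1.6, 1.7]
grip_width: 0.002
grasp_force: 3.0
```

send_rows:
  moves:
    - [1,[0.4,0,0],[0,0,0]]
    - [1,[0,0,0],[0,0,0]]

```text
t: 27.6
ee_pos: [0.5583, -0.2642, 0.0252]
orientation: [[0.999, -0.034, -0.001], [-0.034, -0.999, 0.0], [-0.001, -0.0, -1.0]]
force: [-5.6, -1.5, 2.0]
grip_width: 0.003
grasp_force: 2.8
```

send_rows:
  moves:
    - [1,[0.4,0,0],[0,0,0]]
    - [1,[0,0,0],[0,0,0]]

```text
t: 27.85
ee_pos: [0.5586, -0.2643, 0.0252]
orientation: [[0.999, -0.034, -0.002], [-0.034, -0.999, 0.0], [-0.002, -0.0, -1.0]]
force: [-6.7, -1.9, 1.8]
grip_width: 0.001
grasp_force: 3.0
```

```bash
python3 m.py
```

```text
[[-0.0406 -0.0669]] [-6.6891 -1.9442  1.8142]
[[-0.0145 -0.0902]
 [-0.0141 -0.0604]
 [-0.0144 -0.0301]
 [-0.0141 -0.0008]
 [-0.0139  0.0292]
 [-0.0138  0.0596]
 [-0.0135  0.0888]]
x at +-.06: [-0.0137 -0.0143] slope 0.005131525181918239
```

Still giving a little; continue to firm contact.

send_rows:
  moves:
    - [1,[0.4,0,0],[0,0,0]]
    - [1,[0,0,0],[0,0,0]]

```text
t: 28.15
ee_pos: [0.5587, -0.2643, 0.0252]
orientation: [[0.999, -0.034, -0.002], [-0.034, -0.999, 0.0], [-0.002, -0.0, -1.0]]
force: [-10.7, -1.3, 4.0]
grip_width: 0.003
grasp_force: 4.9
```

send_rows:
  moves:
    - [1,[0.4,0,0],[0,0,0]]
    - [1,[0,0,0],[0,0,0]]

```text
t: 28.4
ee_pos: [0.5587, -0.2643, 0.0252]
orientation: [[0.999, -0.034, -0.003], [-0.034, -0.999, 0.0], [-0.003, -0.0, -1.0]]
force: [-13.2, -2.2, 6.6]
grip_width: 0.001
grasp_force: 6.9
```

send_rows:
  moves:
    - [1,[0.4,0,0],[0,0,0]]
    - [1,[0,0,0],[0,0,0]]

```text
t: 28.65
ee_pos: [0.5587, -0.2643, 0.0252]
orientation: [[0.999, -0.034, -0.004], [-0.034, -0.999, 0.001], [-0.004, -0.0, -1.0]]
force: [-17.6, -2.4, 7.5]
grip_width: 0.0
grasp_force: 8.8
```

```bash
python3 m.py
```

```text
[[-0.0405 -0.0669]] [-17.5778  -2.3528   7.4765]
[[-0.0144 -0.0903]
 [-0.0141 -0.0604]
 [-0.0144 -0.03  ]
 [-0.0141 -0.0008]
 [-0.0139  0.0291]
 [-0.0137  0.0595]
 [-0.0134  0.0887]]
x at +-.06: [-0.0137 -0.0143] slope 0.005129858883339145
```

send_rows:
  moves:
    - [1,[-3,0,0],[0,0,0]]
    - [1,[-14,0,0],[0,0,0]]
    - [1,[0,40,0],[0,0,0]]
    - [1,[0,42,0],[0,0,0]]
    - [1,[20,0,0],[0,0,0]]
    - [1,[18,0,0],[0,0,0]]
    - [1,[0,-8,0],[0,0,0]]
    - [1,[0,-5,0],[0,0,0]]
    - [1,[0,-1,0],[0,0,0]]
    - [1,[0,-0.5,0],[0,0,0]]

```text
t: 29.95
ee_pos: [0.5788, -0.3332, 0.0255]
orientation: [[0.999, -0.035, 0.0], [-0.035, -0.999, -0.0], [0.0, 0.0, -1.0]]
force: [0.1, 0.3, 0.2]
grip_width: 0.003
grasp_force: 0.0
```

send_rows:
  moves:
    - [1,[0,-0.5,0],[0,0,0]]
    - [1,[0,0,0],[0,0,0]]

```text
t: 30.2
ee_pos: [0.579, -0.3329, 0.0253]
orientation: [[0.999, -0.035, -0.0], [-0.035, -0.999, 0.0], [-0.0, -0.0, -1.0]]
force: [0.4, 0.5, 0.2]
grip_width: -0.001
grasp_force: 0.0
```

send_rows:
  moves:
    - [1,[0,-0.5,0],[0,0,0]]
    - [1,[0,0,0],[0,0,0]]

```text
t: 30.45
ee_pos: [0.5791, -0.3323, 0.0253]
orientation: [[0.999, -0.035, -0.0], [-0.035, -0.999, 0.0], [-0.0, -0.0, -1.0]]
force: [0.0, -0.1, 0.5]
grip_width: 0.002
grasp_force: 0.0
```

send_rows:
  moves:
    - [1,[0,-0.6,0],[0,0,0]]
    - [1,[0,-0.6,0],[0,0,0]]
    - [1,[0,0,0],[0,0,0]]

```text
t: 30.82
ee_pos: [0.5791, -0.331, 0.0253]
orientation: [[0.999, -0.035, -0.0], [-0.035, -0.999, 0.0], [-0.0, -0.0, -1.0]]
force: [-0.3, -0.9, -0.5]
grip_width: 0.001
grasp_force: 0.0
```

send_rows:
  moves:
    - [1,[0,-0.5,0],[0,0,0]]
    - [1,[0,0,0],[0,0,0]]

```text
t: 31.08
ee_pos: [0.5792, -0.3306, 0.0253]
orientation: [[0.999, -0.035, -0.0], [-0.035, -0.999, 0.0], [-0.0, -0.0, -1.0]]
force: [0.0, 0.4, 0.2]
grip_width: 0.002
grasp_force: 0.0
```

send_rows:
  moves:
    - [1,[0,-0.5,0],[0,0,0]]
    - [1,[0,0,0],[0,0,0]]

```text
t: 31.32
ee_pos: [0.5791, -0.3302, 0.0253]
orientation: [[0.999, -0.035, -0.0], [-0.035, -0.999, -0.0], [-0.0, 0.0, -1.0]]
force: [-0.2, -1.0, -0.6]
grip_width: 0.003
grasp_force: 0.5
```

send_rows:
  moves:
    - [1,[0,-0.5,0],[0,0,0]]
    - [1,[0,0,0],[0,0,0]]

```text
t: 31.58
ee_pos: [0.5791, -0.33, 0.0253]
orientation: [[0.999, -0.035, 0.0], [-0.035, -0.999, -0.001], [0.0, 0.001, -1.0]]
force: [-0.3, -4.6, -0.9]
grip_width: -0.002
grasp_force: 2.4
```

send_rows:
  moves:
    - [1,[0,-0.5,0],[0,0,0]]
    - [1,[0,0,0],[0,0,0]]

```text
t: 31.82
ee_pos: [0.5791, -0.3299, 0.0254]
orientation: [[0.999, -0.035, 0.0], [-0.035, -0.999, -0.001], [0.0, 0.001, -1.0]]
force: [-1.0, -7.8, -1.6]
grip_width: -0.002
grasp_force: 4.1
```

send_rows:
  moves:
    - [1,[0,-0.4,0],[0,0,0]]
    - [1,[0,0,0],[0,0,0]]

```text
t: 32.08
ee_pos: [0.5791, -0.3299, 0.0255]
orientation: [[0.999, -0.036, 0.0], [-0.036, -0.999, -0.002], [0.0, 0.002, -1.0]]
force: [-0.9, -11.7, -1.1]
grip_width: -0.002
grasp_force: 5.3
```

The stop is touched again, at the same y. Last check press on the left end.

send_rows:
  moves:
    - [1,[0,4,0],[0,0,0]]
    - [1,[0,12,0],[0,0,0]]
    - [1,[-20,0,0],[0,0,0]]
    - [1,[-22,0,0],[0,0,0]]
    - [1,[0,-50,0],[0,0,0]]
    - [1,[0,-50,0],[0,0,0]]
    - [1,[0,-50,0],[0,0,0]]
    - [1,[0,-55,0],[0,0,0]]
    - [1,[8,0,0],[0,0,0]]
    - [1,[6,0,0],[0,0,0]]
    - [1,[1,0,0],[0,0,0]]
    - [1,[0,0,0],[0,0,0]]

```text
t: 33.58
ee_pos: [0.5588, -0.1397, 0.0251]
orientation: [[0.999, -0.036, -0.0], [-0.036, -0.999, 0.0], [-0.0, -0.0, -1.0]]
force: [0.8, 0.8, 0.3]
grip_width: -0.004
grasp_force: 0.0
```

```bash
python3 m.py
```

```text
[[-0.0449  0.0576]] [0.8402 0.7835 0.298 ]
[[-0.0145 -0.0902]
 [-0.0142 -0.0603]
 [-0.014  -0.0304]
 [-0.014  -0.0008]
 [-0.0138  0.029 ]
 [-0.0137  0.0595]]
x at +-.06: [-0.0137 -0.0142] slope 0.004655770894112809
```

send_rows:
  moves:
    - [1,[3,0,0],[0,0,0]]
    - [1,[1,0,0],[0,0,0]]
    - [1,[0.5,0,0],[0,0,0]]
    - [1,[0,0,0],[0,0,0]]

```text
t: 34.12
ee_pos: [0.5634, -0.139, 0.0253]
orientation: [[0.999, -0.035, -0.0], [-0.035, -0.999, 0.0], [-0.0, -0.0, -1.0]]
force: [-0.3, -0.2, 0.5]
grip_width: 0.003
grasp_force: 0.0
```

send_rows:
  moves:
    - [1,[0.5,0,0],[0,0,0]]
    - [1,[0,0,0],[0,0,0]]

```text
t: 34.38
ee_pos: [0.5637, -0.139, 0.0253]
orientation: [[0.999, -0.035, -0.0], [-0.035, -0.999, 0.0], [-0.0, -0.0, -1.0]]
force: [-1.8, 1.1, 1.3]
grip_width: 0.002
grasp_force: 1.2
```

send_rows:
  moves:
    - [1,[0.5,0,0],[0,0,0]]
    - [1,[0,0,0],[0,0,0]]

```text
t: 34.62
ee_pos: [0.5638, -0.139, 0.0253]
orientation: [[0.999, -0.035, -0.001], [-0.035, -0.999, 0.0], [-0.001, -0.0, -1.0]]
force: [-6.3, 0.2, 3.8]
grip_width: -0.0
grasp_force: 3.6
```

send_rows:
  moves:
    - [1,[0.4,0,0],[0,0,0]]
    - [1,[0,0,0],[0,0,0]]

```text
t: 34.88
ee_pos: [0.5641, -0.1389, 0.0252]
orientation: [[0.999, -0.035, -0.002], [-0.035, -0.999, 0.0], [-0.002, -0.0, -1.0]]
force: [-9.1, 1.9, 5.8]
grip_width: -0.0
grasp_force: 4.5
```

send_rows:
  moves:
    - [1,[0.4,0,0],[0,0,0]]
    - [1,[0,0,0],[0,0,0]]

```text
t: 35.12
ee_pos: [0.5641, -0.139, 0.0252]
orientation: [[0.999, -0.035, -0.003], [-0.035, -0.999, 0.0], [-0.003, -0.0, -1.0]]
force: [-13.3, 0.4, 8.4]
grip_width: 0.002
grasp_force: 6.5
```

send_rows:
  moves:
    - [1,[-3,0,0],[0,0,0]]
    - [1,[-20,0,0],[0,0,0]]
    - [1,[-50,0,0],[0,0,0]]
    - [1,[0,0,-60],[0,0,0]]
    - [1,[0,0,-60],[0,0,0]]
    - [1,[-40,-40,-40],[0,0,0]]
    - [1,[-30,-50,0],[0,0,0]]
    - [1,[0,-50,0],[0,0,0]]
    - [1,[0,-50,0],[0,0,0]]
    - [1,[0,-50,0],[0,0,0]]
    - [1,[0,0,0],[0,0,0]]

```text
t: 36.5
ee_pos: [0.4343, 0.1044, 0.1815]
orientation: [[1.0, -0.031, 0.001], [-0.031, -1.0, 0.001], [0.001, -0.001, -1.0]]
force: [-0.3, -0.2, 0.1]
grip_width: 0.002
grasp_force: 0.0
```

```bash
python3 m.py; python3 - <<'E'
from h import *
im=imaging.grab_frame("top")[140:215,244:374,::-1]
cv2.imwrite("pics/c9.png",cv2.resize(im,None,fx=6,fy=6,interpolation=cv2.INTER_CUBIC))
E
```

```text
[[-0.1782  0.2971]] [-0.2587 -0.1754  0.1419]
[[-0.0145 -0.0902]
 [-0.0141 -0.0603]
 [-0.0139 -0.0304]
 [-0.0139 -0.0008]
 [-0.0135  0.0292]
 [-0.0136  0.0591]
 [-0.013   0.089 ]]
x at +-.06: [-0.0134 -0.0142] slope 0.007078306174983151
```

View pics/c9.png

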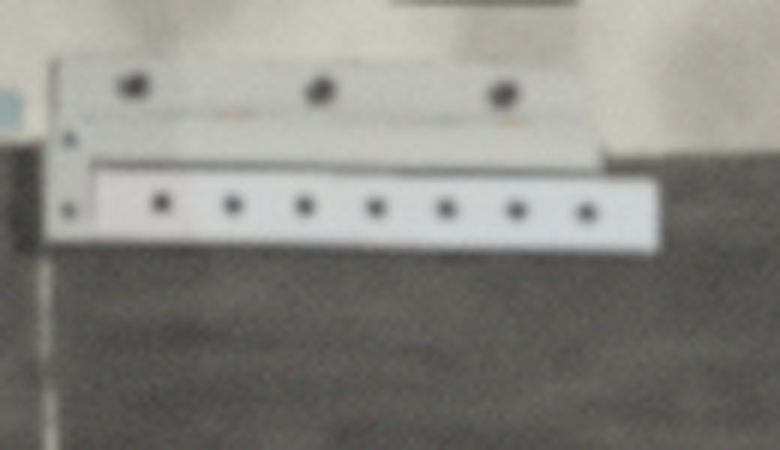

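The top view shows the bar flush under the rail from (95,170) to (657,179), with its left end at the stop's inner edge (93). Both pin tails show behind the rail at (231,113) and (511,120), so the pins are in. Handing in.

```bash
python3 -c "
from rig import bot
print(bot.finish_job())"
```

```text
the job is handed in; nothing more can be done
None
```

I handed the job in at about 36.5 s of the 72 s allowed. The last picture shows the bar flush along the rail, its left end at the stop, both pins driven in and the arm clear of it. The hardest press felt at the tool was about 18 N, and I have not seen the verdict.

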